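# Seat the index plate on its drive pin

## Robot

A 6-joint arm with a two-finger parallel gripper is mounted at the origin on the work surface. World frame = base frame: x ahead of the robot, y to its left, z up, the work surface at z = 0. Lengths are in m, angles in rad, forces in N, time in s.
With the tool pointing down it reaches from about 0.3 to 0.775 m from the base axis. Payload 14.6 kg.
Tool frame: the origin (TCP) lies midway between the tips of the shut fingers; the grasp point (between the pads) lies 19 mm behind it (pinch_z is the distance from the TCP to the grasp point, in m); z points along the fingers, y is the direction in which the jaws open and shut (so a half turn about z gives the same grasp; the last joint's range is limited). The gripper opens to 94 mm and grips with 3 to 60 N. Pads are 16 mm wide; open, the fingers measure 119 mm over their backs; the gripper's body (75 mm by 177 mm) begins 78 mm behind the grasp point.
Start: joints at [-1.213, 0.3, 1.521, -0, 1.321, -0.067], TCP at [0.227, -0.501, 0.172] pointing down, gripper open.
Joint ranges: [-3.03, 3.03], [-0.79, 2.21], [0.23, 2.52], [-1.04, 4.18], [0, 3.07], [-2.55, 2.55]. Speed limits (rad/s): [2.22, 2.22, 2.57, 3.14, 3.14, 3.14].

## Interface

Orientations are given as a unit quaternion [w, x, y, z].
In Python, from workcell import * gives the robot as it stands.
- The arm moves only by the tool send_rows, never from a script. Its argument "series" is a list that holds one entry, the list of rows, each a list of 5 numbers: the opening, from 0 (shut) to 1 (fully open), then the shift along the tool's x, y, z in mm, then the turn about the tool's z in rad. A call has 1 to 5 rows; each row is the pose to reach, as a shift and turn from the pose commanded when the call began, along the tool's axes at that moment; what a row does not reach only later rows make up. A row lasts 1/10 s, in which the tool goes at most 50 mm and 8.59 degrees, less where a joint would pass 70% of its speed; a pose out of reach is approached as far as the arm can. A call with a gripper value outside its range is refused whole. The fingers move at their own pace and stop on an object; "squeeze" is the grip in N (left out, the last holds). Time passes only in rows, so rows that repeat a pose let the fingers close. It gives the time, the measured TCP pose, the force and the opening at its end, in the units of the state.
- get_state(): the state, without advancing time (a new reading comes with each control period).
- snapshot(name): name is "side" or "top" or "wrist"; returns a dict with "color" (384x512x3 uint8, blue, green, red), "range_z" (384x512 float32, m along the optical axis (not along the pixel's ray), 0 where there is no reading), "fx", "fy", "cx", "cy" (pixels), "dist" ([k1, k2, p1, p2, k3] as OpenCV has them; the pictures are not rectified), "view" (4x4, takes a point from world to camera coordinates). Camera axes: x right, y down, z forward; pixel columns grow to the right and rows downward; lengths in m; the calibration is good to about 2 mm. A picture is of the moment at which its call begins.
- hand_in(): hands the job in, once; it reports no verdict.
The state is a dict: "time_s": time; "qpos": joint angles; "qvel": joint speeds; "joint_torque": joint torques, N m; "position": TCP position; "tcp_rot": TCP orientation; "force": force on the tool from outside, world axes, zero at the start; "torque": the same for the moment, N m; "gripper_width": opening from 0.0 (shut) to 1.0 (fully open).
Only numpy, scipy, OpenCV 4.12 (cv2) and the standard library are available. Lean on these libraries where they do the work, as an engineer would, in place of code of your own. Each camera call takes 0.05 s, during which the arm holds its last target. There are 200 camera calls.

## Task

On the green workhead, use a fingertip to turn the steel index plate (its upright stud is there to be pushed round) until the notch in its rim stands over the drive pin, then press the plate down until it is fully seated. Only push and press: do not grip the stud or lift the plate. Leave everything else on the bench where it is.

Things in the scene. Friction and masses are not known exactly. Their poses are not given: they have to be found in the camera images.
- pin (a point): top of the drive pin: an upright round-topped steel pin, 12 mm across, fixed on the workhead 74 mm from its axis. Its top is 58 mm above the bench; its outer side peeps out past the plate's rim, and a small steel block 14 mm wide stands just outside it, in line. Site x axis points level from the workhead's axis out through the pin, z up
- workhead: the green workhead fixed on the bench: 190 mm square foot, round body 190 mm across with its flat top 45 mm above the bench. Origin on the bench, under the upright axis about which the index plate turns; x axis towards the pin, z up
- notch (a point): mouth of the only notch in the rim of the index plate, 74 mm from the axis, half-way through the rim. The plate is a steel disc 150 mm across, rim 10 mm thick, with a ring of seven dark holes; the notch is 20 mm wide, 12 mm deep, straight-sided, open outwards: about 4 mm to spare either side of the pin, whose round top helps it in. Site x axis points outward through the notch, z up
- hub (a point): centre of the top of the plate's hub, on the axis: a flat round steel boss 40 mm across, 8 mm above the plate's face. Plate raised (start): hub top 80, face 72, underside 60 mm above the bench, 2 mm clear of the pin. Seated: each 14 mm lower. The place to press
- stud: upright steel stud on the plate's face, 16 mm across, 32 mm tall (top 104 mm above the bench when raised), 50 mm from the axis, straight across from the notch. Origin at its foot, on the plate's face; z up. Fixed to the plate: push it sideways, round the axis, to turn the plate. It must not be gripped or loaded above 35 N
- plate (a joint): angle of the index plate, rad: 0 (or any whole turn) when the notch is exactly over the pin, growing counter-clockwise seen from above; starts between 0.6 and 5.68. Turns either way without limit; friction about 0.12 N m (2 to 3 N at the stud); it stays where it is left
- sleeve (a joint): how far the plate is pressed down, m: 0 raised (start), 0.014 fully seated; negative if pulled up. Slides straight along the axis in a snug fit: 5 to 9 N press it down and it stays where it is left. With the notch not over the pin the rim lands on the pin and stops at 0.002 to 0.004
- bush: loose plain steel bushing, 44 mm across, 30 mm high, standing near the workhead; origin at the centre of its underside; leave alone
- plug: loose stepped steel plug gauge standing upright near the workhead, 28 mm across, 50 mm high; origin under its centre; leave alone
- hexkey: loose L-shaped hex key lying flat near the workhead, 88 x 31 mm, 6 mm thick; leave alone
- micrometer: loose micrometer lying flat on the right of the bench, about 150 mm long; leave alone
- wrench: loose spanner lying at the far side of the bench; leave alone
- oilbottle: loose grey bottle with black cap, 56 mm across, 130 mm high, far left; leave alone
- brush: loose brush lying on the left; leave alone
- collar: loose dark steel collar lying at the far side, 60 mm across, 16 mm high; leave alone

How it is judged:
By the outcome, as a careful person would: the job done as asked, in the order asked, and still so for the second after the job is handed in, with the robot touching nothing.
It also fails if it takes over 58 s, if anything falls off the work surface, if the arm or the gripper's body presses on something with over 40 N, if the wrist force passes 120 N, or if a joint passes its speed limit or range.

## Working session

There is one attempt and no reset: what is moved stays moved. The work goes in short steps, Python scripts to look and compute and a tool call to move; the robot and the scene stay as the last step left them, time stands still between calls to the robot, and variables do not carry over. Pictures are saved under pics/ and viewed, about 8 in all and at most 12, crops included, and the job is handed in when it is done.

Besides the shell and the picture viewer there is one more tool, called after "Call:" as name(argument=value, ...), one argument or row to a line, values as JSON. send_rows: Moves the arm, as the interface text tells. Its arguments: {"type":"object","properties":{"series":{"type":"array","items":{"type":"array","items":{"type":"array","items":{"type":"number"}}}},"squeeze":{"type":"number"}},"required":["series"]}

```bash
mkdir -p pics; ls
cat > h.py <<'E'
from workcell import *
import numpy as np, cv2
def K(s): return np.array([[s["fx"],0,s["cx"]],[0,s["fy"],s["cy"]],[0,0,1.]])
def ray(s,u,v):
    p=cv2.undistortPoints(np.array([[[u,v]]],float),K(s),np.array(s["dist"]))[0,0]
    T=np.linalg.inv(np.array(s["view"])); return T[:3,3],T[:3,:3]@np.array([p[0],p[1],1.])
def at_z(s,u,v,z):
    o,d=ray(s,u,v); return o+d*(z-o[2])/d[2]
def at_depth(s,u,v):
    o,d=ray(s,u,v); return o+d*s["range_z"][int(round(v)),int(round(u))]
def proj(s,P):
    V=np.array(s["view"]); return cv2.projectPoints(np.array(P,float).reshape(-1,3),cv2.Rodrigues(V[:3,:3])[0],V[:3,3],K(s),np.array(s["dist"]))[0][:,0]
E
python3 - <<'E'
from h import *
import pickle
s=snapshot("top"); t=snapshot("side"); pickle.dump((s,t),open("a.pkl","wb"))
cv2.imwrite("pics/top.png",s["color"]); cv2.imwrite("pics/side.png",t["color"])
print(get_state())
print(np.linalg.inv(s["view"])[:3],np.linalg.inv(t["view"])[:3])
E
```

```text
pics
{'time_s': 0.1, 'qpos': array([-1.21261192e+00,  3.00387896e-01,  1.52150270e+00, -9.90232801e-06,
        1.32072996e+00, -6.66050186e-02]), 'qvel': array([ 0.00110332, -0.00010052, -0.00148279, -0.0011769 , -0.00057425,
       -0.00088774]), 'joint_torque': array([ 4.57002234e-04, -5.32645333e+01, -3.53283656e+01,  7.09144771e-02,
        2.34898890e-02, -7.26737676e-05]), 'position': array([ 0.22656774, -0.50086795,  0.17166515]), 'tcp_rot': array([-5.07804479e-04,  9.77528521e-01,  2.10802576e-01, -7.94096328e-05]), 'force': array([-0.13994207,  0.33359421,  0.2044785 ]), 'torque': array([ 0.00939345, -0.03101951, -0.0489025 ]), 'gripper_width': 0.9964059656279952}
[[-0.02449561 -0.9880699   0.15204552  0.38154078]
 [-0.99955302  0.02681449  0.01321928 -0.01595468]
 [-0.01713859 -0.15165374 -0.98828509  1.44193011]] [[-0.92192973 -0.2046677   0.32887185  0.10293942]
 [-0.38702107  0.45133753 -0.80405791  1.21494966]
 [ 0.01613248 -0.86856523 -0.4953122   0.83658478]]
```

View pics/top.png

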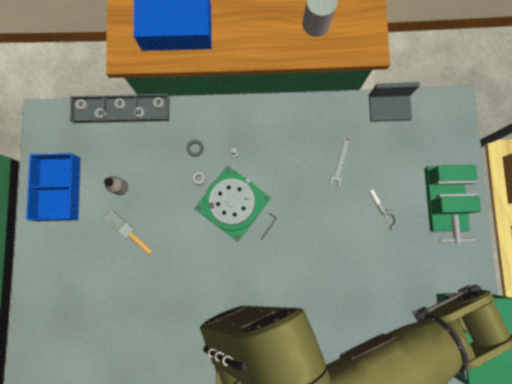

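View pics/side.png

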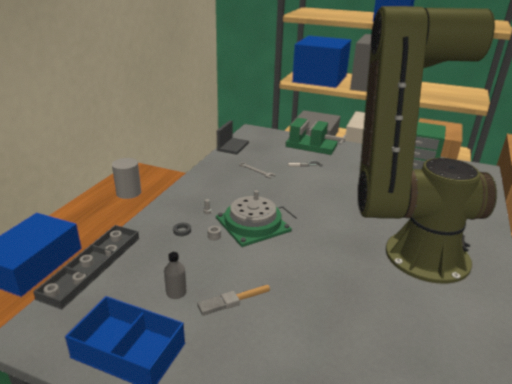

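The top view shows the workhead near (232,202), with the bush at (199,178), the plug at (234,152) and the hex key at (268,227). In the side view the stud is near (256,195). I'll enlarge both.

Run:
```python
from h import *
import pickle
s,t=pickle.load(open("a.pkl","rb"))
a=cv2.resize(s["color"][160:245,190:275],None,fx=7,fy=7,interpolation=cv2.INTER_CUBIC)[:590]
b=cv2.resize(t["color"][180:250,205:300],None,fx=8,fy=8,interpolation=cv2.INTER_CUBIC)
cv2.imwrite("pics/topc.png",a); cv2.imwrite("pics/sidec.png",b)
for u,v in [(232,202),(245,200)]: print(at_z(s,u,v,.08),at_depth(s,u,v))
```

```text
[0.54778969 0.05764617 0.08      ] [0.54715118 0.0573635  0.08523074]
[0.55323659 0.01501342 0.08      ] [0.55386352 0.0151265  0.075027  ]
```

View pics/topc.png

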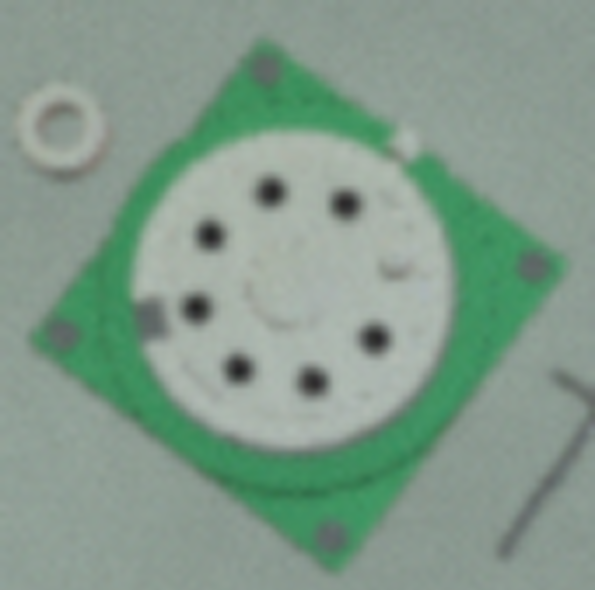

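The crop shows the plate disc centred at about (293.5,289). The notch is at (152,320), the pin and its block at (405,142), and the stud at about (395,268) with its top hard to make out.

Run:
```python
from h import *
import pickle
s,t=pickle.load(open("a.pkl","rb"))
g=lambda x,y,z: at_z(s,190+(x+.5)/7-.5,160+(y+.5)/7-.5,z)
c=g(293.5,289,.070); n=g(150,320,.066); p=g(405,142,.058)
for e in [(132,289),(455,289),(293.5,128),(293.5,450)]: print(np.linalg.norm(g(*e,.07)-c))
an=lambda q:np.arctan2(*(q-c)[1::-1])
print("c",c,"notch",n,np.linalg.norm((n-c)[:2]),an(n),"pin",p,np.linalg.norm((p-c)[:2]),an(p),"plate",(an(n)-an(p))%(2*np.pi))
bol=[g(*q,.015) for q in [(265,68),(533,265),(330,538),(62,333)]]; print("foot c",np.mean(bol,0))
a=an(n); st=c+.05*np.array([-np.cos(a),-np.sin(a),0]); st[2]=.104; print("stud",st,an(st))
for nm,s2 in (("top",s),("side",t)): print(nm,proj(s2,[st,np.r_[st[:2],.072],np.r_[c[:2],.08]]))
# heights above .085 near plate from depth
for nm,q in (("top",s),("side",t)):
  c0=proj(q,[np.r_[c[:2],.08]])[0].astype(int); P=[]
  for v in range(c0[1]-25,c0[1]+26):
    for u in range(c0[0]-35,c0[0]+36):
      X=at_depth(q,u,v)
      if X[2]>.093: P.append(X)
  print(nm,len(P),np.median(P,0) if P else "", np.ptp(P,0) if P else "")
b=g(62,128,.03); print("bush",b,"plug",at_z(s,234,152,.05),"hex",at_z(s,268,227,0))
```

```text
0.07606813775712283
0.07597815359862083
0.07693678179140419
0.07562029540228239
c [0.55284267 0.05976422 0.07      ] notch [0.54044537 0.12790092 0.066     ] 0.06925534698633581 1.7507749921871674 pin [0.62367493 0.00581361 0.058     ] 0.08903863213692054 -0.650926359566944 plate 2.4017013517541113
foot c [0.55450403 0.06097353 0.015     ]
stud [0.5617931  0.01057185 0.104     ] -1.3908176614026255
top [[246.12749006 196.39357977]
 [246.3510811  197.68673379]
 [231.32440805 200.48257848]]
side [[257.10258418 191.11386578]
 [256.85203461 199.30580967]
 [253.90177907 204.75128391]]
top 34 [0.55881084 0.00767553 0.10586749] [0.18812668 0.03372935 1.34765499]
side 27 [0.56345032 0.01786664 0.10519508] [0.46736939 1.21505326 0.74349296]
bush [0.64009965 0.17365829 0.03      ] plug [0.72242668 0.04927883 0.05      ] hex [ 0.46817832 -0.05972346  0.        ]
```

View pics/sidec.png

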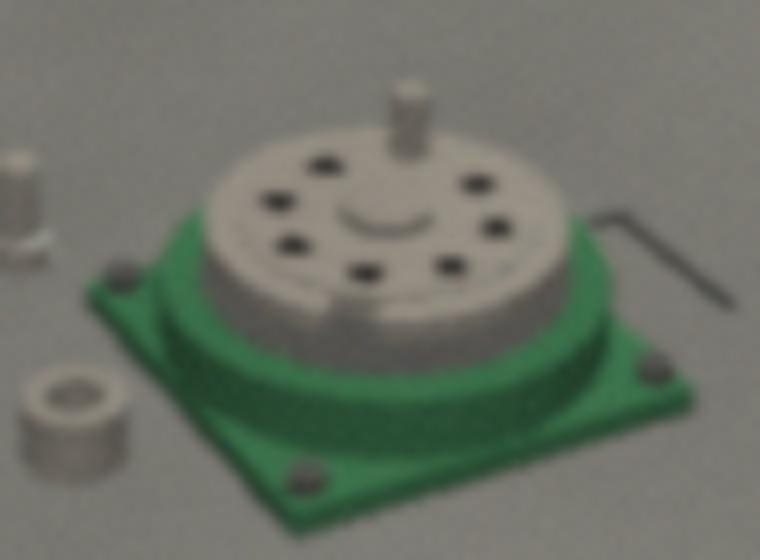

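The side crop shows the stud (410,85 to 155) opposite the notch (350,310), which agrees with the top view. So the plate angle is about 2.40 rad, and I'll push the stud clockwise. Next I move above the workhead with the fingers shut.

```bash
cat >> h.py <<'E'
from scipy.spatial.transform import Rotation as R
def yaw(st):
    w,x,y,z=st["tcp_rot"]; X=R.from_quat([x,y,z,w]).as_matrix()[:,0]; return np.arctan2(X[1],X[0])
def go(P,y):
    """shift in tool axes (mm) and turn (rad about tool z, down) from the present pose"""
    st=get_state(); w,a,b,c=st["tcp_rot"]; M=R.from_quat([a,b,c,w]).as_matrix()
    d=M.T@(np.array(P)-st["position"])*1000
    print("shift",d.round(1),"turn",round(-(y-yaw(st)),3),"yaw",round(yaw(st),3),"pos",st["position"].round(4),"F",st["force"].round(1),"t",round(st["time_s"],2),"q6",st["qpos"][5].round(2),"w",round(st["gripper_width"],2))
E
python3 -c "
from h import *
go([.555,.06,.26],3.32)"
```

```text
shift [ 530.4 -375.8  -87.9] turn -2.895 yaw 0.425 pos [ 0.2266 -0.5009  0.1717] F [-0.1  0.3  0.2] t 0.1 q6 -0.07 w 1.0
```

Call:
send_rows(
  series=[
    [[0,40,-28,-20,-0.14],[0,80,-56,-40,-0.28],[0,120,-84,-60,-0.42],[0,160,-112,-80,-0.56],[0,200,-140,-90,-0.7]],
  ],
  squeeze=20,
)

```text
time_s: 0.6
position: [0.3465, -0.2986, 0.2608]
tcp_rot: [0.001, 0.845, 0.535, 0.0]
force: [-0.1, -0.2, -0.5]
gripper_width: 0.614
```

```bash
python3 -c "
from h import *
go([.555,.06,.26],3.32)"
```

```text
shift [413.3  35.6   0.7] turn -2.19 yaw 1.13 pos [ 0.3465 -0.2986  0.2608] F [-0.1 -0.2 -0.5] t 0.6 q6 -0.35 w 0.61
```

Call:
send_rows(
  series=[
    [[0,45,4,0,-0.14],[0,90,8,0,-0.28],[0,135,12,0,-0.42],[0,180,16,0,-0.56],[0,225,20,0,-0.7]],
  ],
)

```text
time_s: 1.1
position: [0.4615, -0.1039, 0.2596]
tcp_rot: [-0.0, 0.61, 0.793, -0.0]
force: [0.4, -0.6, 0.4]
gripper_width: 0.185
```

```bash
python3 -c "
from h import *
go([.555,.06,.26],3.32)"
```

```text
shift [134.4 132.5  -0.5] turn -1.489 yaw 1.831 pos [ 0.4615 -0.1039  0.2596] F [ 0.4 -0.6  0.4] t 1.1 q6 -0.56 w 0.19
```

Call:
send_rows(
  series=[
    [[0,27,27,0,-0.14],[0,54,54,0,-0.28],[0,81,80,0,-0.42],[0,108,106,0,-0.56],[0,134,132,0,-0.7]],
  ],
)

```text
time_s: 1.6
position: [0.5555, 0.0587, 0.2593]
tcp_rot: [-0.0, 0.301, 0.954, -0.0]
force: [-0.7, -1.1, 0.1]
gripper_width: 0.002
```

Run:
```python
from h import *
import pickle
s=snapshot("wrist"); pickle.dump(s,open("w1.pkl","wb")); cv2.imwrite("pics/w1.png",cv2.resize(s["color"],None,fx=1.5,fy=1.5,interpolation=cv2.INTER_CUBIC))
print(np.linalg.inv(s["view"])[:3].round(3))
go([.555,.06,.26],3.32)
```

```text
[[ 0.574  0.796  0.193  0.499]
 [ 0.819 -0.557 -0.136  0.098]
 [-0.001  0.237 -0.972  0.471]]
shift [ 0.3 -3.  -1.3] turn -0.778 yaw 2.542 pos [0.5569 0.0624 0.2587] F [2.  3.9 0.4] t 1.65 q6 -0.93 w 0.0
```

View pics/w1.png

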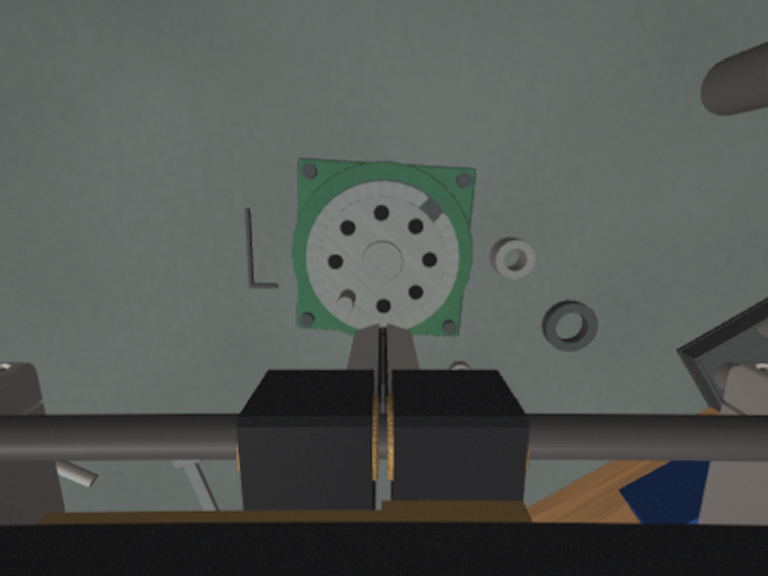

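The wrist view shows the hub at about (383,261), the notch at (432,208), the stud top near (347,297), and the four foot bolts. The fingers hide the pin.

Run:
```python
from h import *
import pickle
s=pickle.load(open("w1.pkl","rb")); t,_=pickle.load(open("a.pkl","rb"))
g=lambda x,y,z: at_z(s,(x+.5)/1.5-.5,(y+.5)/1.5-.5,z)
an=lambda q,c:np.arctan2(*(q-c)[1::-1])
c=g(383,261,.08); n=g(432,208,.072); st=g(347,296,.104)
print("hub",c,"notch",n,np.hypot(*(n-c)[:2]),an(n,c),"stud",st,np.hypot(*(st-c)[:2]),an(st,c))
for z in (.01,.02):
  b=np.array([g(*q,z) for q in [(309,171),(464,180),(449,327),(307,320)]]); m=b.mean(0)
  d=(b[2]+b[3]-b[0]-b[1]); e=(b[1]+b[2]-b[0]-b[3]); print("foot",m,np.arctan2(d[1],d[0]),np.arctan2(e[1],e[0])-np.pi/2, np.linalg.norm(b-np.roll(b,1,0),axis=1))
h=lambda x,y,z: at_z(t,190+(x+.5)/7-.5,160+(y+.5)/7-.5,z)
b=np.array([h(*q,.01) for q in [(265,68),(533,265),(330,538),(62,333)]]); d=b[0]+b[1]-b[2]-b[3]; e=b[0]+b[3]-b[1]-b[2]
print("topfoot",b.mean(0),np.arctan2(d[1],d[0]),np.arctan2(e[1],e[0])-np.pi/2)
```

```text
hub [0.55225125 0.06076051 0.08      ] notch [0.53841456 0.12713228 0.072     ] 0.06779871851329929 1.7763250945888507 stud [0.55661052 0.0173576  0.104     ] 0.043621272989093254 -1.470694794005852
foot [0.55367554 0.05874194 0.01      ] -0.6686593349565366 -0.6648575496977239 [0.16746046 0.1667581  0.16672235 0.166496  ]
foot [0.55248169 0.05959545 0.02      ] -0.6686593349565368 -0.6648575496977237 [0.16382977 0.16314264 0.16310766 0.16288622]
topfoot [0.5551101  0.06124309 0.01      ] -0.6651472199527553 -0.6698381025807013
```

```bash
python3 -c "
from h import *
go([.588,.016,.16],3.33)"
```

```text
shift [-52.  -20.8  98.6] turn -0.788 yaw 2.542 pos [0.5569 0.0624 0.2587] F [2.  3.9 0.4] t 1.65 q6 -0.93 w 0.0
```

Call:
send_rows(
  series=[
    [[0,-12,-5,15,-0.14],[0,-24,-10,35,-0.28],[0,-36,-15,55,-0.42],[0,-46,-19,75,-0.56],[0,-52,-22,96,-0.7]],
  ],
)

```text
time_s: 2.15
position: [0.5849, 0.0084, 0.1625]
tcp_rot: [-0.0, -0.044, 0.999, 0.0]
force: [0.3, -0.6, -0.3]
gripper_width: 0.002
```

Call:
send_rows(
  series=[
    [[0,0,0,3,-0.088],[0,0,0,3,-0.088]],
  ],
)

```text
time_s: 2.35
position: [0.5843, 0.0089, 0.1595]
tcp_rot: [-0.001, -0.086, 0.996, 0.0]
force: [-0.5, 0.5, -0.4]
gripper_width: 0.005
```

```bash
cat >> h.py <<'E'
C=np.array([.5527,.0603])
def tgt(th,d,z,r=.05): # pusher centre, stud at angle th, d behind (CCW)
    er=np.array([np.cos(th),np.sin(th)]); et=np.array([-er[1],er[0]])
    return np.r_[C+r*er+d*et,z], (th-np.pi/2)%(2*np.pi)
E
python3 - <<'E'
from h import *
P,y=tgt(-1.38,.026,.084); go(P,y)
s=snapshot("wrist"); import pickle; pickle.dump(s,open("w2.pkl","wb")); cv2.imwrite("pics/w2.png",cv2.resize(s["color"],None,fx=1.5,fy=1.5,interpolation=cv2.INTER_CUBIC))
E
```

```text
shift [-4.8  6.5 75.5] turn -6.302 yaw -2.969 pos [0.5843 0.0089 0.1595] F [-0.5  0.5 -0.4] t 2.35 q6 -1.79 w 0.0
```

View pics/w2.png

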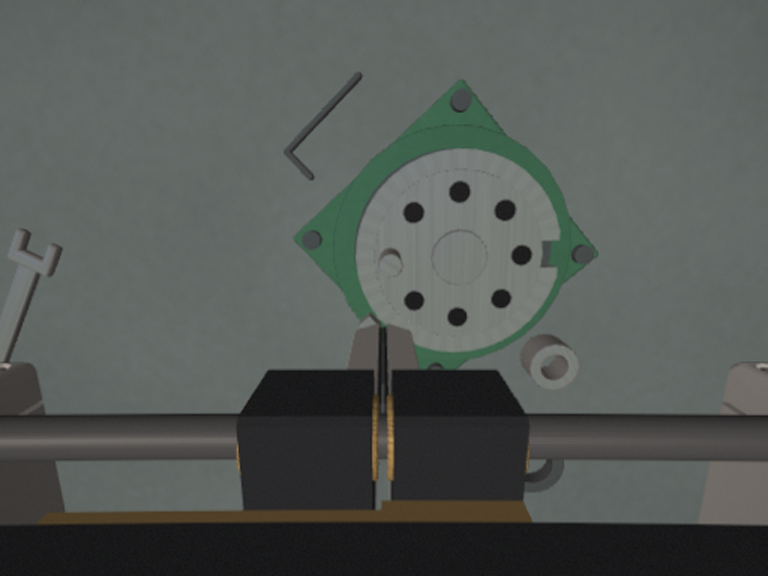

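The stud at (390,262) is clear ahead of the fingertips at (382,330). The notch is at (550,254). Now I descend behind the stud.

Call:
send_rows(
  series=[
    [[0,-4,6,10,-0.02],[0,-5,6.5,30,-0.02],[0,-5,6.5,50,-0.02],[0,-5,6.5,66,-0.02],[0,-5,6.5,75,-0.02]],
  ],
)

```text
time_s: 2.9
position: [0.5882, 0.0169, 0.0841]
tcp_rot: [-0.001, -0.095, 0.995, 0.0]
force: [0.0, -0.5, -0.2]
gripper_width: 0.005
```

```bash
cat >> h.py <<'E'
def arc(ths,d,z):
    st=get_state(); w,a,b,c=st["tcp_rot"]; M=R.from_quat([a,b,c,w]).as_matrix()
    for th in ths:
        P,y=tgt(th,d,z); dt=-(y-yaw(st)); dt=(dt+np.pi/2)%np.pi-np.pi/2
        print((M.T@(P-st["position"])*1000).round(1),round(dt,3))
    print("yaw",yaw(st).round(3),"pos",st["position"].round(4),"F",st["force"].round(1),"t",round(st["time_s"],2),"q6",st["qpos"][5].round(2))
E
python3 -c "
from h import *
arc(-1.38-.11*np.arange(0,6),.018,.084)"
```

```text
[ 8.6 -0.7  0.1] -0.0
[14.2 -2.4  0.2] 0.11
[20.  -3.4  0.2] 0.22
[25.8 -3.8  0.2] 0.33
[31.6 -3.6  0.2] 0.44
[37.4 -2.7  0.2] 0.55
yaw -2.951 pos [0.5882 0.0169 0.0841] F [ 0.  -0.5 -0.2] t 2.9 q6 -1.79
```

Call:
send_rows(
  series=[
    [[0,6,-0.5,0,0],[0,11,-1.5,0,0.05],[0,16,-3,0,0.14],[0,20,-3.4,0,0.22],[0,25.8,-3.8,0,0.33]],
  ],
)

```text
time_s: 3.4
position: [0.5641, 0.0077, 0.0867]
tcp_rot: [0.001, 0.071, 0.997, 0.0]
force: [-1.7, 0.5, -0.6]
gripper_width: 0.005
```

Run:
```python
from h import *
arc(-1.71-.12*np.arange(0,6),.018,.084)
```

```text
[0.6 0.5 2.7] -0.003
[ 6.7 -1.3  2.7] 0.117
[13.  -2.4  2.7] 0.237
[19.3 -2.7  2.7] 0.357
[25.7 -2.3  2.7] 0.477
[31.9 -1.   2.7] 0.597
yaw 2.999 pos [0.5641 0.0077 0.0867] F [-1.7  0.5 -0.6] t 3.4 q6 -1.48
```

Call:
send_rows(
  series=[
    [[0,6.7,-1.3,1,0.12],[0,13,-2.4,1,0.24],[0,19.3,-2.7,1,0.36],[0,25.7,-2.3,1,0.48],[0,31.9,-1,1,0.6]],
  ],
)

```text
time_s: 3.9
position: [0.5322, 0.0112, 0.0857]
tcp_rot: [0.001, 0.364, 0.932, 0.0]
force: [0.1, 0.2, 0.2]
gripper_width: 0.007
```

Run:
```python
from h import *
arc(-2.31-.12*np.arange(0,6),.018,.084)
s=snapshot("wrist"); cv2.imwrite("pics/w3.png",s["color"])
```

```text
[-0.1  0.1  1.7] -0.005
[ 6.1 -1.7  1.7] 0.115
[12.3 -2.8  1.7] 0.235
[18.7 -3.1  1.7] 0.355
[25.1 -2.7  1.7] 0.475
[31.3 -1.5  1.7] 0.595
yaw 2.397 pos [0.5322 0.0112 0.0857] F [0.1 0.2 0.2] t 3.9 q6 -0.87
```

View pics/w3.png

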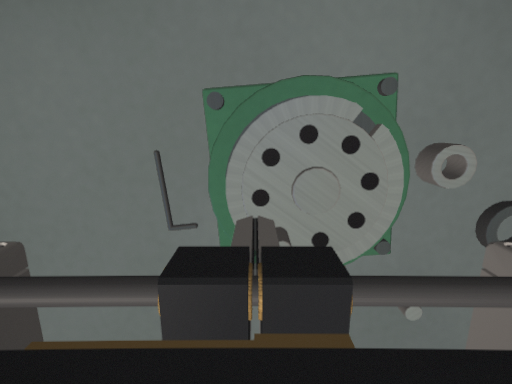

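The hub is at (317,190) and the notch at (370,120), with something light at (283,248) just right of the fingers. I'll compute the plate angle to see whether it actually turned.

Run:
```python
from h import *
s=snapshot("wrist")
c=at_z(s,317,190,.08); n=at_z(s,367,124,.07); print(c,n,np.arctan2(*(n-c)[1::-1]),np.hypot(*(n-c)[:2]))
for q in [(309,134),(351,145),(370,181),(356,220),(320,240),(271,157),(261,198)]:
  h=at_z(s,*q,.072); print(h.round(4),np.arctan2(*(h-c)[1::-1]).round(3),np.hypot(*(h-c)[:2]).round(4))
print(at_z(s,283,248,.104),at_depth(s,283,248), at_depth(s,255,222),at_z(s,255,222,.085))
st=get_state();print(proj(s,[st["position"]]))
for th in (-1.39,-2.31): print(proj(s,[np.r_[C+.05*np.array([np.cos(th),np.sin(th)]),z] for z in (.072,.104)]))
cv2.imwrite("pics/w3c.png",cv2.resize(s["color"][180:290,200:350],None,fx=5,fy=5,interpolation=cv2.INTER_CUBIC))
```

```text
[0.55127347 0.06110056 0.08      ] [0.5402411  0.12501646 0.07      ] 1.7417198067892632 0.06486104125518373
[0.5143 0.0861 0.072 ] 2.548 0.0446
[0.544  0.1051 0.072 ] 1.735 0.0446
[0.578  0.0982 0.072 ] 0.947 0.0458
[0.5971 0.0686 0.072 ] 0.162 0.0464
[0.5902 0.0341 0.072 ] -0.606 0.0474
[0.5071 0.0516 0.072 ] -2.93 0.0452
[0.5269 0.0222 0.072 ] -2.131 0.046
[0.56047426 0.0128475  0.104     ] [0.48034736 0.05831097 0.29746997] [0.52482044 0.01702812 0.12669646] [0.53567909 0.0069484  0.085     ]
[[255.93549568 215.68557182]]
[[278.77806923 234.50245745]
 [282.36407298 250.520181  ]]
[[255.70012595 190.45338186]
 [255.86179838 200.35897349]]
```

View pics/w3c.png

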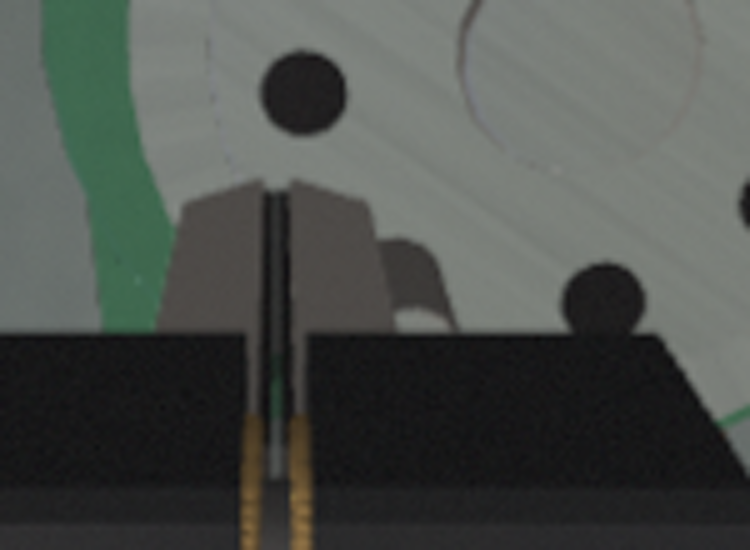

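The plate hasn't turned. The notch is still at 1.74 rad, yet the TCP moved past the stud. I need to know how high the tip really is, so I'll check with the side camera.

Run:
```python
from h import *
s=snapshot("side"); st=get_state(); print(st["position"],st["force"],st["tcp_rot"])
p=proj(s,[st["position"],np.r_[C+.05*np.array([np.cos(-1.39),np.sin(-1.39)]),.104]]); print(p)
u0,v0=195,150
cv2.imwrite("pics/s2.png",cv2.resize(s["color"][v0:v0+100,u0:u0+130],None,fx=6,fy=6,interpolation=cv2.INTER_CUBIC)); print(((p-[u0,v0])*6).round())
```

```text
[0.53246479 0.01123576 0.08560038] [ 0.04033846  0.79024876 -0.00801993] [7.39136976e-04 3.59902379e-01 9.32989643e-01 2.38476897e-04]
[[265.00123847 197.75344531]
 [257.07106513 191.19300766]]
[[420. 287.]
 [372. 247.]]
```

View pics/s2.png

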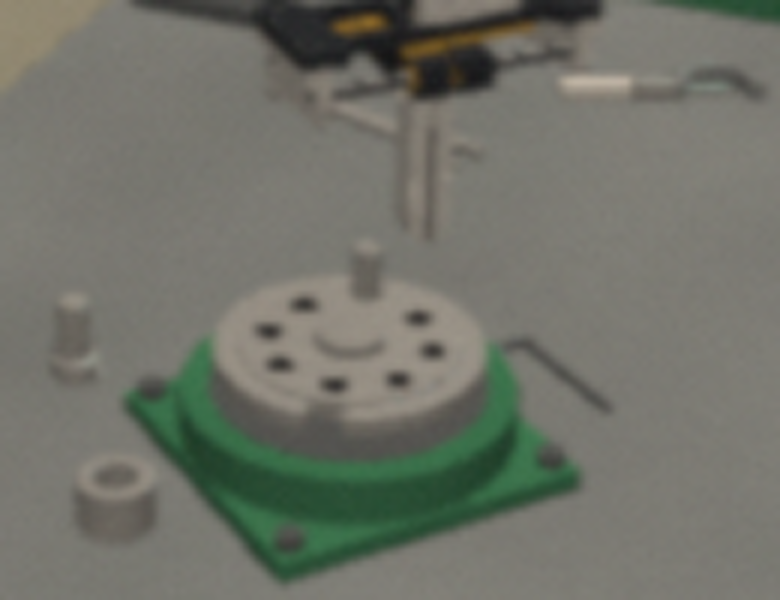

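In the side view the fingertip appears at (427,238), but the reported TCP projects to (420,287). That puts the real tip about 30 mm higher than reported. The stud top matches its projection at (368,245), so the side camera is good. I'll check using the depth images.

Run:
```python
from h import *
st=get_state(); w=snapshot("wrist"); s=snapshot("side")
print("wrist: hub",at_depth(w,317,190),"face",at_depth(w,290,130),at_depth(w,350,250),"foot",at_depth(w,215,140), "bench",at_depth(w,60,100),at_depth(w,440,60))
w1=__import__("pickle").load(open("w1.pkl","rb")); print("w1 hub",at_depth(w1,255,174),"bench",at_depth(w1,100,60))
for q in [(265,188),(263,184),(266,180),(264,175)]: print("side finger",q,at_depth(s,*q))
print("side hub",at_depth(s,253,205),"bench",at_depth(s,180,230),at_depth(s,310,200))
for dz in (0,.01,.02,.03,.04): print(dz,proj(s,[st["position"]+[0,0,dz]]),proj(w,[st["position"]+[0,0,dz]]))
for q in [(245,224),(267,224),(240,235),(270,235)]: print("wrist finger",q,at_depth(w,*q),w["range_z"][q[1],q[0]])
print(st["qpos"])
```

```text
wrist: hub [0.55156743 0.06114106 0.07938687] face [0.50147101 0.07636282 0.07151046] [0.61793969 0.04824716 0.06848016] foot [0.46506229 0.02249322 0.04165466] bench [ 0.32833414 -0.07240366 -0.00093845] [ 5.56583959e-01  2.34743230e-01 -5.26804170e-04]
w1 hub [0.55232392 0.06041719 0.07991438] bench [ 0.27669168 -0.04273263 -0.0009906 ]
side finger (265, 188) [0.53117601 0.01878676 0.1272683 ]
side finger (263, 184) [0.5369065 0.0237371 0.1434656]
side finger (266, 180) [0.52970281 0.01637576 0.15631965]
side finger (264, 175) [0.53623578 0.01934172 0.17471584]
side hub [0.55567005 0.06061761 0.07880587] bench [0.76227877 0.18743883 0.00092066] [ 4.22812082e-01 -1.79100162e-01  3.22519432e-04]
0 [[265.00123847 197.75344531]] [[255.66315354 215.14216775]]
0.01 [[265.10717899 195.17775983]] [[255.7096974  219.19283495]]
0.02 [[265.21385482 192.58474332]] [[255.76071298 223.63217636]]
0.03 [[265.32127407 189.97421013]] [[255.81687895 228.5190998 ]]
0.04 [[265.42944495 187.34597179]] [[255.87901896 233.925085  ]]
wrist finger (245, 224) [0.52032412 0.01298571 0.13433871] 0.17246151
wrist finger (267, 224) [0.52955835 0.02320808 0.13442613] 0.17237657
wrist finger (240, 235) [0.51869595 0.01153539 0.15289748] 0.15438055
wrist finger (270, 235) [0.53017695 0.02386796 0.15237603] 0.15494713
[-4.76700989e-02  3.48845653e-01  1.66893952e+00 -1.44718529e-05
  1.12225423e+00 -8.82133410e-01]
```

Run:
```python
from h import *
st=get_state(); w=snapshot("wrist"); s=snapshot("side"); p=st["position"]
for u in (243,247,265,268): print(u,[(v,(at_depth(w,u,v)-p).round(3).tolist()) for v in range(216,226,1)][::1])
print("side")
for u in (262,264,266,268): print(u,[(v,(at_depth(s,u,v)-p).round(3).tolist()) for v in range(184,193)])
```

```text
243 [(216, [-0.003, -0.012, -0.016]), (217, [-0.002, -0.013, -0.016]), (218, [-0.001, -0.013, -0.016]), (219, [-0.013, 0.0, 0.039]), (220, [-0.013, 0.0, 0.041]), (221, [-0.013, 0.001, 0.043]), (222, [-0.013, 0.001, 0.046]), (223, [-0.013, 0.001, 0.047]), (224, [-0.013, 0.001, 0.049]), (225, [-0.013, 0.001, 0.051])]
247 [(216, [-0.001, -0.009, -0.013]), (217, [-0.011, 0.002, 0.035]), (218, [-0.012, 0.003, 0.037]), (219, [-0.012, 0.003, 0.04]), (220, [-0.011, 0.002, 0.041]), (221, [-0.011, 0.002, 0.043]), (222, [-0.011, 0.003, 0.045]), (223, [-0.012, 0.003, 0.049]), (224, [-0.011, 0.003, 0.05]), (225, [-0.011, 0.003, 0.05])]
265 [(216, [0.009, 0.002, -0.014]), (217, [0.01, 0.002, -0.014]), (218, [-0.003, 0.011, 0.037]), (219, [-0.004, 0.011, 0.039]), (220, [-0.004, 0.011, 0.041]), (221, [-0.004, 0.011, 0.043]), (222, [-0.004, 0.011, 0.045]), (223, [-0.004, 0.011, 0.047]), (224, [-0.004, 0.011, 0.049]), (225, [-0.004, 0.011, 0.05])]
268 [(216, [0.011, 0.004, -0.014]), (217, [0.012, 0.004, -0.013]), (218, [0.013, 0.003, -0.015]), (219, [-0.002, 0.013, 0.039]), (220, [-0.002, 0.013, 0.042
[... 595 characters left out ...]
6]), (189, [0.001, 0.01, 0.039]), (190, [0.072, -0.187, -0.083]), (191, [0.069, -0.178, -0.082]), (192, [0.069, -0.179, -0.087])]
266 [(184, [-0.005, 0.008, 0.058]), (185, [-0.004, 0.007, 0.054]), (186, [-0.003, 0.004, 0.048]), (187, [-0.004, 0.005, 0.045]), (188, [-0.005, 0.007, 0.042]), (189, [-0.005, 0.007, 0.039]), (190, [-0.004, 0.004, 0.033]), (191, [0.062, -0.183, -0.083]), (192, [0.062, -0.183, -0.087])]
268 [(184, [-0.01, 0.003, 0.057]), (185, [-0.01, 0.004, 0.054]), (186, [-0.008, -0.003, 0.046]), (187, [-0.01, 0.003, 0.045]), (188, [-0.01, 0.003, 0.042]), (189, [0.062, -0.203, -0.085]), (190, [0.058, -0.194, -0.083]), (191, [0.056, -0.188, -0.084]), (192, [0.053, -0.181, -0.085])]
```

Both cameras agree that the real fingertip is about 34 mm above the reported TCP, so the tool passed over the stud without touching it. I'll go back behind the stud and work with tip z = reported z + 34 mm.

Run:
```python
from h import *
arc([-1.39],.028,.088)
```

```text
[-38.6  41.9  -3.1] -0.918
yaw 2.405 pos [0.5325 0.0111 0.0848] F [-0.2  0.2  0.2] t 4.25 q6 -0.88
```

Call:
send_rows(
  series=[
    [[0,-2,3,-6,-0.14],[0,-10,12,-6,-0.28],[0,-20,23,-6,-0.42],[0,-30,34,-6,-0.56],[0,-38.5,42,-5,-0.7]],
  ],
)

```text
time_s: 4.75
position: [0.5899, 0.0163, 0.0897]
tcp_rot: [0.0, 0.016, 1.0, 0.0]
force: [-0.0, 0.1, -0.5]
gripper_width: 0.006
```

Call:
send_rows(
  series=[
    [[0,0,0,0,-0.14],[0,0,0,0,-0.22],[0,0,0,0,-0.22]],
  ],
)

```text
time_s: 5.05
position: [0.5891, 0.0162, 0.0895]
tcp_rot: [-0.0, -0.092, 0.996, 0.0]
force: [0.5, -0.5, 0.5]
gripper_width: 0.006
```

Run:
```python
from h import *
arc([-1.39],.028,.053)
```

```text
[-0.1 -0.1 36.5] 0.003
yaw -2.958 pos [0.5891 0.0162 0.0895] F [ 0.5 -0.5  0.5] t 5.05 q6 -1.79
```

Call:
send_rows(
  series=[
    [[0,0,0,8,0],[0,0,0,16,0],[0,0,0,24,0],[0,0,0,32,0],[0,0,0,36,0]],
  ],
)

```text
time_s: 5.55
position: [0.5886, 0.0163, 0.0524]
tcp_rot: [-0.001, -0.09, 0.996, 0.0]
force: [1.3, 0.2, -0.3]
gripper_width: 0.004
```

Run:
```python
from h import *
arc(-1.39-.11*np.arange(0,6),.019,.053)
s=snapshot("side"); p=get_state()["position"]
c=proj(s,[p+[0,0,.034]])[0].round().astype(int); print(c)
for u in range(c[0]-3,c[0]+4,2): print(u,[(v,(at_depth(s,u,v)).round(3).tolist()) for v in range(c[1]-4,c[1]+4)])
```

```text
[ 8.4 -0.2 -0.6] 0.0
[14.  -2.  -0.6] 0.11
[19.7 -3.2 -0.6] 0.22
[25.6 -3.7 -0.5] 0.33
[31.5 -3.6 -0.5] 0.44
[37.3 -2.8 -0.5] 0.55
yaw -2.961 pos [0.5886 0.0163 0.0524] F [ 1.3  0.2 -0.3] t 5.55 q6 -1.79
[249 195]
246 [(191, [0.596, 0.026, 0.105]), (192, [0.593, 0.031, 0.104]), (193, [0.593, 0.031, 0.1]), (194, [0.593, 0.032, 0.096]), (195, [0.653, -0.112, 0.003]), (196, [0.604, 0.006, 0.073]), (197, [0.601, 0.012, 0.072]), (198, [0.599, 0.017, 0.072])]
248 [(191, [0.587, 0.029, 0.108]), (192, [0.588, 0.027, 0.103]), (193, [0.587, 0.03, 0.101]), (194, [0.588, 0.026, 0.095]), (195, [0.591, 0.02, 0.087]), (196, [0.597, 0.005, 0.073]), (197, [0.596, 0.008, 0.071]), (198, [0.592, 0.015, 0.072])]
250 [(191, [0.58, 0.03, 0.11]), (192, [0.58, 0.029, 0.106]), (193, [0.58, 0.029, 0.102]), (194, [0.58, 0.029, 0.098]), (195, [0.583, 0.02, 0.089]), (196, [0.592, -0.002, 0.071]), (197, [0.59, 0.004, 0.071]), (198, [0.586, 0.013, 0.073])]
252 [(191, [0.645, -0.154, -0.001]), (192, [0.64, -0.139, 0.004]), (193, [0.64, -0.14, -0.001]), (194, [0.637, -0.133, -0.001]), (195, [0.633, -0.122, 0.002]), (196, [0.586, -0.005, 0.071]), (197, [0.586, -0.004, 0.067]), (198, [0.579, 0.013, 0.074])]
```

The tip is now at about 0.087 m, above the face and below the stud top. Pushing.

Call:
send_rows(
  series=[
    [[0,4,0,0,0],[0,8,-0.5,0,0],[0,12,-1.5,0,0.07],[0,16,-2.5,0,0.15],[0,19.7,-3.2,0,0.22]],
  ],
)

```text
time_s: 6.1
position: [0.5703, 0.0094, 0.0541]
tcp_rot: [0.001, 0.021, 1.0, 0.0]
force: [2.4, 1.1, -1.0]
gripper_width: 0.009
```

Run:
```python
from h import *
arc(-1.61-.12*np.arange(0,6),.018,.053)
w=snapshot("wrist"); cv2.imwrite("pics/w4.png",w["color"])
```

```text
[1.5 0.1 1.1] -0.003
[ 7.6 -1.7  1.1] 0.117
[13.9 -2.8  1.1] 0.237
[20.3 -3.1  1.1] 0.357
[26.6 -2.6  1.1] 0.477
[32.9 -1.4  1.1] 0.597
yaw 3.099 pos [0.5703 0.0094 0.0541] F [ 2.4  1.1 -1. ] t 6.1 q6 -1.58
```

View pics/w4.png

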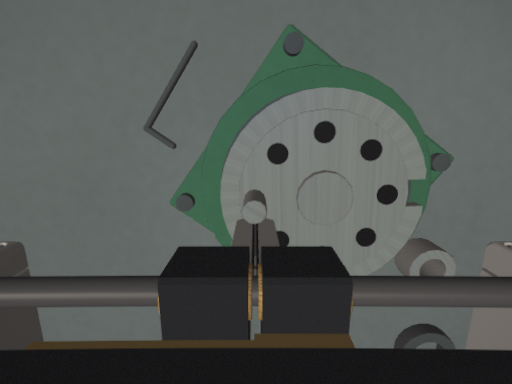

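The stud at (255,205) is centred on the fingers with 2.4 N of contact, and the plate is turning; its notch is now at (418,193). I'll continue round the arc.

Call:
send_rows(
  series=[
    [[0,7.6,-1.7,0.5,0.12],[0,13.9,-2.8,0.5,0.24],[0,20.3,-3.1,0.5,0.36],[0,26.6,-2.6,0.5,0.48],[0,32.9,-1.4,0.5,0.6]],
  ],
)

```text
time_s: 6.65
position: [0.5376, 0.0092, 0.0539]
tcp_rot: [0.001, 0.316, 0.949, 0.0]
force: [2.8, 0.5, 0.4]
gripper_width: 0.006
```

Run:
```python
from h import *
arc(-2.21-.12*np.arange(0,6),.018,.053)
```

```text
[0.4 0.  0.9] -0.003
[ 6.5 -1.8  0.9] 0.117
[12.7 -2.9  0.8] 0.237
[19.1 -3.2  0.8] 0.357
[25.5 -2.7  0.8] 0.477
[31.7 -1.5  0.8] 0.597
yaw 2.499 pos [0.5376 0.0092 0.0539] F [2.8 0.5 0.4] t 6.65 q6 -0.98
```

Call:
send_rows(
  series=[
    [[0,6.5,-1.8,0.5,0.12],[0,12.7,-2.9,0.5,0.24],[0,19.1,-3.2,0.5,0.36],[0,25.5,-2.7,0.5,0.48],[0,31.7,-1.5,0.5,0.6]],
  ],
)

```text
time_s: 7.15
position: [0.5114, 0.027, 0.0535]
tcp_rot: [0.001, 0.582, 0.813, 0.001]
force: [3.1, -1.8, 0.3]
gripper_width: 0.004
```

Run:
```python
from h import *
arc(-2.81-.12*np.arange(0,6),.018,.053)
```

```text
[ 0.  -0.1  0.5] -0.003
[ 6.1 -1.9  0.5] 0.117
[12.4 -3.   0.4] 0.237
[18.8 -3.3  0.4] 0.357
[25.1 -2.9  0.4] 0.477
[31.4 -1.7  0.4] 0.597
yaw 1.899 pos [0.5114 0.027  0.0535] F [ 3.1 -1.8  0.3] t 7.15 q6 -0.35
```

Call:
send_rows(
  series=[
    [[0,6.1,-1.9,0.3,0.12],[0,12.4,-3,0.3,0.24],[0,18.8,-3.3,0.3,0.36],[0,25.1,-2.9,0.3,0.48],[0,31.4,-1.7,0.3,0.6]],
  ],
)

```text
time_s: 7.65
position: [0.4995, 0.0561, 0.0531]
tcp_rot: [0.001, 0.796, 0.605, 0.001]
force: [3.2, -2.9, 1.6]
gripper_width: -0.0
```

```bash
cat >> h.py <<'E'
def holes(s,z=.072):
    """dark holes on the plate -> (angle of notch from the 7 holes, hub centre) ; hole ring pitch pi/4, gap at the stud"""
    g=cv2.cvtColor(s["color"],cv2.COLOR_BGR2GRAY); out=[]
    n,l,st,ce=cv2.connectedComponentsWithStats((g<45).astype(np.uint8))
    for i in range(1,n):
        a=st[i,4]; q=ce[i]; 
        if not 10<a<900 or max(st[i,2:4])>2*min(st[i,2:4]): continue
        P=at_z(s,*q,z); r=np.hypot(*(P[:2]-C))
        if .041<r<.051: out.append((P.round(4).tolist(),r.round(4),np.arctan2(*(P[:2]-C)[::-1]).round(4),int(a)))
    return out
E
python3 - <<'E'
from h import *
for n in ("wrist","top"):
    s=snapshot(n); cv2.imwrite("pics/m_%s.png"%n,s["color"])
    H=holes(s); [print(n,h) for h in H]
    if H:
        a=np.array([h[2] for h in H]); print("notch mod pi/4:",np.angle(np.mean(np.exp(8j*a)))/8)
arc(-3.41-.1*np.arange(0,6),.018,.053)
E
```

```text
wrist ([0.5639, 0.1044, 0.072], np.float64(0.0455), np.float64(1.3223), 337)
wrist ([0.5918, 0.083, 0.072], np.float64(0.0453), np.float64(0.526), 330)
wrist ([0.5291, 0.0996, 0.072], np.float64(0.0458), np.float64(2.1124), 315)
wrist ([0.5967, 0.0483, 0.072], np.float64(0.0456), np.float64(-0.266), 300)
wrist ([0.5754, 0.0203, 0.072], np.float64(0.046), np.float64(-1.0551), 254)
notch mod pi/4: -0.25747994753437325
[-0.3  0.7 -0.2] 0.0
[ 4.8 -0.9 -0.2] 0.1
[10.  -1.9 -0.2] 0.2
[15.3 -2.4 -0.2] 0.3
[20.6 -2.4 -0.2] 0.4
[25.9 -1.8 -0.2] 0.5
yaw 1.303 pos [0.4991 0.0566 0.0528] F [-0.6 -0.5  0.6] t 7.75 q6 0.31
```

```bash
cat >> h.py <<'E'
from scipy.optimize import least_squares
def fit(s,z=.072):
    P=np.array([h[0][:2] for h in holes(s,z)]); k=np.round((np.arctan2(*(P-C).T[::-1])-np.angle(np.mean(np.exp(8j*np.arctan2(*(P-C).T[::-1]))))/8)/(np.pi/4))
    f=lambda p:(p[:2]+p[2]*np.c_[np.cos(p[3]+k*np.pi/4),np.sin(p[3]+k*np.pi/4)]-P).ravel()
    r=least_squares(f,[*C,.0456,-.3]); return r.x, np.abs(r.fun).max(), len(P)
E
python3 - <<'E'
from h import *
s=snapshot("wrist"); print(fit(s))
p=proj(s,[np.r_[C+r*np.array([np.cos(-.667),np.sin(-.667)]),z] for r,z in ((.08,.058),(.09,.058),(.09,.045))]); print(p)
u0,v0=(p[0]-[50,40]).astype(int); u0,v0=max(u0,0),max(v0,0)
print(u0,v0); cv2.imwrite("pics/pin.png",cv2.resize(s["color"][v0:v0+80,u0:u0+100],None,fx=7,fy=7,interpolation=cv2.INTER_CUBIC))
E
```

```text
(array([ 0.55221635,  0.05997455,  0.04588459, -0.27798929]), np.float64(7.052474405129516e-05), 5)
[[412.67733323 231.86616513]
 [423.7146783  236.46310798]
 [414.43710989 230.49233101]]
362 191
```

View pics/pin.png

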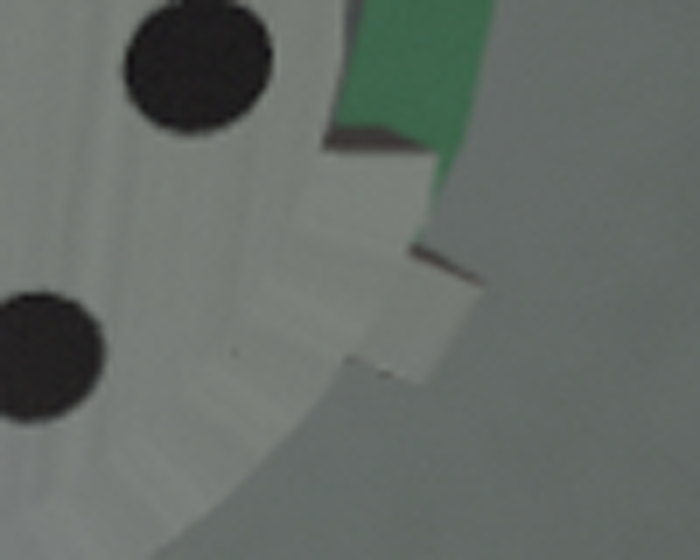

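The block's top face shows outer corners at about (487,287) and (423,385), and inner ones at (412,250) and (349,359). The notch is at (330–435,150).

Run:
```python
from h import *
s=snapshot("wrist"); c=np.array([.5522,.0600])
g=lambda x,y,z: at_z(s,362+(x+.5)/7-.5,191+(y+.5)/7-.5,z)[:2]
for z in (.045,.055,.06,.065,.072):
  a,b,i,j=g(487,287,z),g(423,385,z),g(412,250,z),g(349,359,z); m=(a+b)/2
  e=a-b; print(z,"w",np.linalg.norm(e).round(4),"r",np.linalg.norm(m-c).round(4),"ang",np.arctan2(*(m-c)[::-1]).round(4),"normal",np.arctan2(-e[0],e[1]).round(4),"inner ang",np.arctan2(*((i+j)/2-c)[::-1]).round(4))
x,y=431,312
print("depth",at_depth(s,362+x/7,191+y/7))
```

```text
0.045 w 0.014 r 0.1031 ang -0.6814 normal -0.6935 inner ang -0.6829
0.055 w 0.0134 r 0.0953 ang -0.6692 normal -0.6935 inner ang -0.6694
0.06 w 0.0131 r 0.0914 ang -0.6624 normal -0.6935 inner ang -0.6618
0.065 w 0.0127 r 0.0875 ang -0.6549 normal -0.6935 inner ang -0.6534
0.072 w 0.0123 r 0.0821 ang -0.6433 normal -0.6935 inner ang -0.6403
depth [0.62393156 0.00526882 0.05702095]
```

The block's depth (z 0.057) gives a pin angle of −0.667, the same as the foot. The notch is at −0.278, so there is −0.389 rad left to turn. I'll go most of the way, then measure.

Call:
send_rows(
  series=[
    [[0,3.5,-0.5,0,0.07],[0,7,-1.2,0,0.14],[0,10,-1.9,0,0.2],[0,13,-2.2,0,0.26],[0,16,-2.5,0,0.31]],
  ],
)

```text
time_s: 8.35
position: [0.5006, 0.072, 0.0523]
tcp_rot: [-0.0, 0.879, 0.477, -0.0]
force: [-1.0, -1.6, 0.7]
gripper_width: 0.008
```

Run:
```python
from h import *
print(fit(snapshot("wrist")))
arc(-3.72-.02*np.arange(0,6),.018,.053)
```

```text
(array([0.55229694, 0.05999645, 0.04587121, 0.23436903]), np.float64(0.00012142649830571006), 5)
[ 0.4  0.1 -0.7] -0.001
[ 1.4 -0.3 -0.7] 0.019
[ 2.4 -0.6 -0.7] 0.039
[ 3.4 -0.9 -0.7] 0.059
[ 4.4 -1.2 -0.7] 0.079
[ 5.5 -1.5 -0.7] 0.099
yaw 0.991 pos [0.5007 0.0723 0.0523] F [-1.1 -0.4  0.4] t 8.4 q6 0.65
```

Call:
send_rows(
  series=[
    [[0,2,-0.5,0,0.03],[0,3.5,-1,0,0.06],[0,5,-1.4,0,0.1],[0,5,-1.4,0,0.1]],
  ],
)

```text
time_s: 8.8
position: [0.5022, 0.0771, 0.0523]
tcp_rot: [-0.0, 0.901, 0.433, -0.0]
force: [-2.2, -1.0, 2.7]
gripper_width: 0.003
```

Run:
```python
from h import *
for i in range(2):
  x=fit(snapshot("wrist")); print(x, x[0][3]-np.pi/4)
arc(-3.82-.02*np.arange(0,6),.018,.053)
```

```text
(array([0.55281785, 0.05996997, 0.04552881, 0.14194908]), np.float64(0.0008410589572164229), 5) -0.6434490827155609
(array([0.55282407, 0.06009489, 0.04537417, 0.13944312]), np.float64(0.000681396097324434), 5) -0.6459550414547564
[ 0.6 -0.2 -0.7] 0.004
[ 1.6 -0.5 -0.7] 0.024
[ 2.6 -0.9 -0.7] 0.044
[ 3.7 -1.2 -0.7] 0.064
[ 4.7 -1.4 -0.7] 0.084
[ 5.7 -1.7 -0.7] 0.104
yaw 0.896 pos [0.5022 0.0771 0.0523] F [-1.6 -0.2  0.4] t 8.9 q6 0.76
```

Call:
send_rows(
  series=[
    [[0,0.6,-0.2,0,0.01],[0,1.2,-0.4,0,0.02],[0,1.2,-0.4,0,0.02]],
  ],
)

```text
time_s: 9.2
position: [0.5028, 0.0785, 0.0523]
tcp_rot: [-0.0, 0.906, 0.423, -0.0]
force: [-2.5, -1.3, 0.5]
gripper_width: 0.006
```

Run:
```python
from h import *
s=snapshot("wrist"); x=fit(s); print(x, x[0][3]-np.pi/4)
H=holes(s); [print(h) for h in H]
c=np.array([.5523,.06]); print([((np.arctan2(*(np.array(h[0][:2])-c)[::-1])+.667+np.pi/8)%(np.pi/4)-np.pi/8).round(4) for h in H])
arc([-3.84],.018,.053)
```

```text
(array([0.55302407, 0.06012684, 0.04522474, 0.11350209]), np.float64(0.0009538423847983424), 5) -0.6718960750667236
([0.5811, 0.0956, 0.072], np.float64(0.0454), np.float64(0.8932), 340)
([0.5979, 0.0647, 0.072], np.float64(0.0454), np.float64(0.0971), 328)
([0.5475, 0.1056, 0.072], np.float64(0.0456), np.float64(1.6857), 316)
([0.588, 0.0311, 0.072], np.float64(0.0458), np.float64(-0.6915), 295)
([0.5591, 0.016, 0.072], np.float64(0.0447), np.float64(-1.4282), 101)
[np.float64(-0.0132), np.float64(-0.0157), np.float64(-0.0135), np.float64(-0.0135), np.float64(0.0349)]
[ 0.1 -0.1 -0.7] 0.001
yaw 0.873 pos [0.5028 0.0785 0.0523] F [-2.4 -1.2  1.9] t 9.25 q6 0.78
```

Leaving out the half-hidden hole, the notch is at −0.681 against −0.667, about 1 mm off at the rim where the play is 4 mm. Now I back off, rise and check from above.

Call:
send_rows(
  series=[
    [[0,-3,0,0,0],[0,-8,0,-5,0],[0,-10,0,-20,0],[0,-10,0,-35,0],[0,-10,0,-45,0]],
  ],
)

```text
time_s: 9.75
position: [0.4968, 0.0707, 0.0987]
tcp_rot: [0.0, 0.906, 0.423, 0.001]
force: [0.1, -0.4, -0.0]
gripper_width: 0.005
```

Run:
```python
from h import *
s=snapshot("wrist"); H=holes(s); [print(h) for h in H]
c=np.array([.5523,.06]); print([((np.arctan2(*(np.array(h[0][:2])-c)[::-1])+.667+np.pi/8)%(np.pi/4)-np.pi/8).round(4) for h in H])
e=lambda r,z: np.r_[c+r*np.array([np.cos(-.667),np.sin(-.667)]),z]
p=proj(s,[e(.074,.058)])[0]; u0,v0=(p-[40,40]).astype(int).clip(0); print(p,u0,v0)
cv2.imwrite("pics/pin2.png",cv2.resize(s["color"][v0:v0+80,u0:u0+80],None,fx=7,fy=7,interpolation=cv2.INTER_CUBIC))
go([.5525,.0601,.095],.873)
```

```text
([0.5811, 0.0955, 0.072], np.float64(0.0452), np.float64(0.8909), 218)
([0.5979, 0.0647, 0.072], np.float64(0.0455), np.float64(0.0974), 210)
([0.5475, 0.1054, 0.072], np.float64(0.0454), np.float64(1.6852), 205)
([0.588, 0.0311, 0.072], np.float64(0.0458), np.float64(-0.6921), 188)
([0.5571, 0.0143, 0.072], np.float64(0.0462), np.float64(-1.4765), 165)
([0.5066, 0.055, 0.072], np.float64(0.0464), np.float64(-3.0276), 166)
([0.5234, 0.0242, 0.072], np.float64(0.0465), np.float64(-2.2527), 159)
[np.float64(-0.0146), np.float64(-0.0157), np.float64(-0.0131), np.float64(-0.0135), np.float64(-0.0137), np.float64(-0.0094), np.float64(-0.0122)]
[389.58704957 168.97707694] 349 128
shift [27.2 49.   5.1] turn -0.0 yaw 0.873 pos [0.4974 0.0708 0.1   ] F [-0.2  0.3  1.6] t 9.8 q6 0.77 w 0.0
```

View pics/pin2.png

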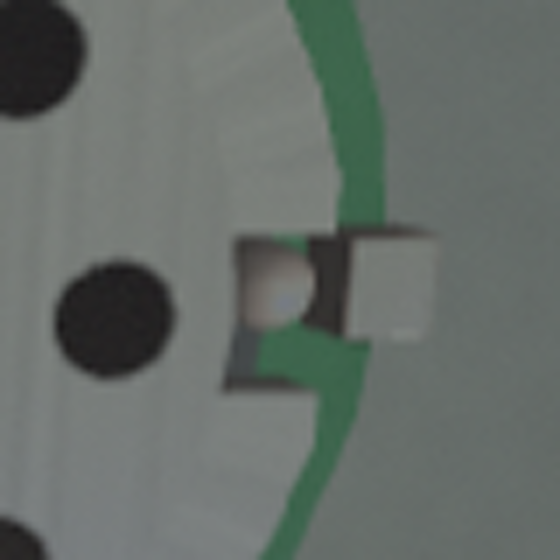

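The pin (270,285) is visible inside the notch, whose edges are at y≈235 and 391, but it sits off-centre in the picture. I'll correct for parallax using the heights.

Run:
```python
from h import *
s=snapshot("wrist"); c=np.array([.5523,.06])
g=lambda x,y,z: at_z(s,349+(x+.5)/7-.5,128+(y+.5)/7-.5,z)[:2]
pol=lambda q:(np.linalg.norm(q-c).round(4),np.arctan2(*(q-c)[::-1]).round(4))
for nm,q in (("u out",(345,235)),("u in",(240,236)),("l out",(319,392)),("l in",(222,390))): print(nm,pol(g(*q,.072)))
A=[g(*q,.072) for q in ((345,235),(240,236),(319,392),(222,390))]
m=sum(A)/4; print("notch c",pol(m), "w",np.linalg.norm(A[0]-A[2]))
for z in (.05,.054,.058): print("pin c",z,pol(g(272,285,z)),"pin top edge",pol(g(265,238,z)),"low edge",pol(g(268,329,z)))
for z in (.055,.057,.06): 
  B=[g(*q,z) for q in ((350,238),(440,238),(430,340),(345,335))]; print("block",z,pol(sum(B)/4),np.linalg.norm(B[1]-B[2]))
import cv2
print([at_depth(s,349+x/7,128+y/7).round(4) for x,y in ((272,285),(260,270),(285,300),(390,290),(200,200))])
```

```text
u out (np.float64(0.0754), np.float64(-0.5447))
u in (np.float64(0.0626), np.float64(-0.5145))
l out (np.float64(0.0741), np.float64(-0.8109))
l in (np.float64(0.062), np.float64(-0.8286))
notch c (np.float64(0.0678), np.float64(-0.674)) w 0.01987097049049857
pin c 0.05 (np.float64(0.0769), np.float64(-0.6707)) pin top edge (np.float64(0.0757), np.float64(-0.5854)) low edge (np.float64(0.0771), np.float64(-0.7495))
pin c 0.054 (np.float64(0.075), np.float64(-0.6623)) pin top edge (np.float64(0.0739), np.float64(-0.5759)) low edge (np.float64(0.0752), np.float64(-0.7419))
pin c 0.058 (np.float64(0.0731), np.float64(-0.6534)) pin top edge (np.float64(0.072), np.float64(-0.566)) low edge (np.float64(0.0732), np.float64(-0.7339))
block 0.055 (np.float64(0.0904), np.float64(-0.6718)) 0.013727804098953146
block 0.057 (np.float64(0.0893), np.float64(-0.6682)) 0.013620954577676371
block 0.06 (np.float64(0.0877), np.float64(-0.6626)) 0.013460680295761205
[array([0.6104, 0.0151, 0.0582]), array([0.6107, 0.0171, 0.0567]), array([0.6112, 0.0113, 0.0559]), array([0.6218, 0.0046, 0.0583]), array([0.6059, 0.0351, 0.0709])]
```

The pin is at −0.66 and the notch at −0.675, about 1.2 mm off and within the 4 mm of play. I'll go over the hub and press.

Call:
send_rows(
  series=[
    [[0,9,16,0,0],[0,18,32,0,0],[0,27,49,2,0],[0,27,49,20,0],[0,27,49,38,0]],
  ],
)

```text
time_s: 10.35
position: [0.5515, 0.0598, 0.0581]
tcp_rot: [-0.0, 0.906, 0.423, -0.0]
force: [0.2, 0.5, 0.3]
gripper_width: 0.009
```

Call:
send_rows(
  series=[
    [[0,0,0,4,0],[0,0,0,8,0],[0,0,0,10,0],[0,0,0,12,0]],
  ],
)

```text
time_s: 10.75
position: [0.5517, 0.0601, 0.0478]
tcp_rot: [0.0, 0.906, 0.423, 0.0]
force: [1.0, 0.3, -0.5]
gripper_width: 0.007
```

Call:
send_rows(
  series=[
    [[0,0,0,2,0],[0,0,0,4,0],[0,0,0,6,0],[0,0,0,6,0]],
  ],
)

```text
time_s: 11.15
position: [0.5516, 0.0601, 0.0417]
tcp_rot: [0.0, 0.906, 0.423, 0.0]
force: [0.5, -0.2, 1.7]
gripper_width: 0.005
```

Call:
send_rows(
  series=[
    [[0,0,0,2,0],[0,0,0,4,0],[0,0,0,6,0],[0,0,0,6,0]],
  ],
)

```text
time_s: 11.55
position: [0.5516, 0.0601, 0.0355]
tcp_rot: [0.0, 0.906, 0.423, 0.0]
force: [1.0, -0.1, 1.4]
gripper_width: 0.007
```

```bash
cat >> h.py <<'E'
def face(names=("side","top","wrist")):
    a=np.linspace(0,2*np.pi,40,endpoint=False)
    for n in names:
        s=snapshot(n); out={}
        for nm,r,z in (("face",.030,.065),("rim",.060,.065),("hub",.014,.073)):
            P=np.c_[.5523+r*np.cos(a),.06+r*np.sin(a),0*a+z]; q=proj(s,P); Z=[at_depth(s,*x)[2] for x in q if 0<=x[0]<511 and 0<=x[1]<383]
            Z=np.array([z for z in Z if .04<z<.1]); out[nm]=(np.median(Z).round(4),len(Z)) if len(Z) else None
        print(n,out)
E
python3 - <<'E'
from h import *
import pickle
face()
s,t=pickle.load(open("a.pkl","rb")); print("start refs (raised):")
import h
h.snapshot=lambda n:{"top":s,"side":t}[n]
face(("side","top"))
E
```

```text
side {'face': (np.float64(0.0623), 40), 'rim': (np.float64(0.0602), 38), 'hub': (np.float64(0.0711), 40)}
top {'face': None, 'rim': (np.float64(0.0624), 6), 'hub': None}
wrist {'face': (np.float64(0.06), 27), 'rim': (np.float64(0.0592), 24), 'hub': (np.float64(0.068), 23)}
start refs (raised):
side {'face': (np.float64(0.0726), 40), 'rim': (np.float64(0.0712), 40), 'hub': (np.float64(0.0782), 40)}
top {'face': (np.float64(0.0721), 40), 'rim': (np.float64(0.0711), 40), 'hub': (np.float64(0.0787), 39)}
```

The plate has already dropped about 11–12 mm, well past the 4 mm pin stop. I'll press on until it bottoms out.

Call:
send_rows(
  series=[
    [[0,0,0,1,0],[0,0,0,2,0],[0,0,0,3,0],[0,0,0,3,0]],
  ],
)

```text
time_s: 12.1
position: [0.5517, 0.0601, 0.0329]
tcp_rot: [0.0, 0.906, 0.423, 0.0]
force: [1.1, 0.6, 6.7]
gripper_width: 0.006
```

Call:
send_rows(
  series=[
    [[0,0,0,0.7,0],[0,0,0,1.4,0],[0,0,0,1.4,0]],
  ],
)

```text
time_s: 12.4
position: [0.5519, 0.0601, 0.0326]
tcp_rot: [0.0, 0.906, 0.423, 0.001]
force: [-6.5, -0.6, 19.9]
gripper_width: 0.008
```

Call:
send_rows(
  series=[
    [[0,0,0,0.6,0],[0,0,0,0.6,0],[0,0,0,0.6,0]],
  ],
)

```text
time_s: 12.7
position: [0.552, 0.0601, 0.0325]
tcp_rot: [0.0, 0.906, 0.423, 0.001]
force: [-9.6, -0.1, 26.1]
gripper_width: 0.005
```

Run:
```python
from h import *
face(("side","wrist"))
```

```text
side {'face': (np.float64(0.0598), 40), 'rim': (np.float64(0.0574), 36), 'hub': (np.float64(0.0735), 40)}
wrist {'face': (np.float64(0.0573), 26), 'rim': (np.float64(0.0566), 24), 'hub': (np.float64(0.0652), 23)}
```

The tip stalled at 26 N, and the face reads 0.057–0.060 m (seated is 0.058). I'll lift off, clear the area and check.

Call:
send_rows(
  series=[
    [[0,0,0,-4,0],[0,0,0,-20,0],[0,0,0,-50,0],[0,0,0,-90,0],[0,0,0,-130,0]],
  ],
)

```text
time_s: 13.3
position: [0.5507, 0.06, 0.1612]
tcp_rot: [-0.0, 0.906, 0.423, -0.001]
force: [0.4, 0.2, 0.8]
gripper_width: 0.005
```

Call:
send_rows(
  series=[
    [[0,-30,-30,-30,0],[0,-60,-60,-60,0],[0,-80,-90,-60,0],[0,-80,-120,-60,0],[0,-80,-120,-60,0]],
  ],
)

```text
time_s: 13.8
position: [0.4061, 0.0769, 0.2208]
tcp_rot: [0.0, 0.906, 0.423, 0.0]
force: [-0.3, -0.1, 0.4]
gripper_width: 0.005
```

Run:
```python
from h import *
import pickle
face()
s0,t0=pickle.load(open("a.pkl","rb")); t=snapshot("side"); s=snapshot("top")
d=cv2.absdiff(t["color"],t0["color"]).max(2); print("side changes px>40:",cv2.connectedComponentsWithStats((d>40).astype(np.uint8))[2][1:12].tolist())
for nm,u,v in (("bush",199,178),("plug",234,152),("hex",268,227),("collar",195,148),("wrench",340,165),("bottle",116,185),("mic",382,210),("brush",130,232)):
    p=cv2.phaseCorrelate(*[np.float32(cv2.cvtColor(x["color"],6)[v-14:v+14,u-14:u+14]) for x in (s0,s)]); print(nm,np.round(p[0],2),round(p[1],2))
st=get_state(); print(st["position"],st["force"],st["time_s"])
```

```text
side {'face': (np.float64(0.0589), 40), 'rim': (np.float64(0.0586), 36), 'hub': (np.float64(0.0644), 40)}
top {'face': (np.float64(0.0584), 36), 'rim': (np.float64(0.0576), 34), 'hub': (np.float64(0.0667), 40)}
wrist {'face': (np.float64(0.0572), 40), 'rim': (np.float64(0.0556), 40), 'hub': (np.float64(0.0652), 40)}
side changes px>40: [[371, 6, 101, 46, 1929], [428, 8, 55, 7, 283], [506, 9, 1, 2, 2], [493, 20, 19, 63, 454], [403, 37, 5, 11, 48], [483, 42, 14, 36, 153], [286, 50, 80, 47, 2300], [504, 60, 8, 28, 135], [423, 62, 89, 197, 5331], [482, 63, 1, 2, 2], [455, 65, 1, 1, 1]]
bush [0.16 0.09] 0.89
plug [0.01 0.01] 0.91
hex [0.11 0.03] 0.99
collar [-0.07  0.04] 0.92
wrench [ 0.06 -0.06] 0.89
bottle [-0.03  0.01] 0.87
mic [-0.07 -0.11] 0.95
brush [-0.04 -0.03] 0.93
[0.40851937 0.07551519 0.21994061] [ 0.04541755 -1.17484255  0.22833788] 14.05
```

```bash
python3 -c "
from workcell import *
print(hand_in())"
```

```text
the job is handed in; nothing more can be done
None
```

I turned the index plate clockwise about 2.4 rad by pushing the stud with the shut fingertips, then pressed it down on the hub until it seated. I handed the job in at about 14 s of robot time.

- **Alignment:** before pressing, the notch was about 1.2 mm off the pin at the rim, within the 4 mm of play. The pin was visible inside the notch.
- **Seating:** the plate went well past the 4 mm pin stop and stopped hard at 26 N. After I lifted off, the face was 57–59 mm above the bench (58 is seated). The top and side cameras both showed a 13.7 mm drop, which matches 14 mm within their accuracy.
- **Other objects:** the loose items I compared before and after, all eight in the list, had not moved. The arm ended clear of everything with no contact force.

**What disagreed:** the real fingertip was about 34 mm higher than the reported tool position. Because of that, my first push passed over the stud without touching it. I confirmed the offset with the side and wrist cameras and allowed for it from then on. At the stud, the highest force reading I saw was about 4.6 N, against the 35 N limit.

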